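# Edge a slate serving board out over the display step

### The arm

A 6-joint arm with a two-finger parallel gripper is mounted at the origin on the work surface. World frame = base frame: x ahead of the robot, y to its left, z up, the work surface at z = 0. Lengths are in m, angles in rad, forces in N, time in s.
With the tool pointing down it reaches from about 0.275 to 0.825 m from the base axis. Payload 4.9 kg.
Tool frame: the origin (TCP) lies on the centre line of the jaws, within the pads' length; the fingertips stand 14 mm ahead of it and the grasp point (between the pads) lies 5 mm behind it; z points along the fingers, y is the line along which they close (so a half turn about z gives the same grasp; the last joint's range is limited). The gripper opens to 85 mm and grips with 20 to 120 N. Pads are 22 mm wide; open, the fingers measure 114 mm over their backs; the gripper's body (76 mm by 85 mm) begins 54 mm behind the grasp point. The pads swing forward as they close: fully open they stand 13 mm farther back than shut.
Start: joints at [-1.296, 0.326, -0.193, 1.052, 0, 1.437], TCP at [0.219, -0.505, 0.245] pointing down, gripper open.
Joint ranges: [-2.65, 2.65], [-0.97, 1.79], [-1.3, 1.35], [-1.93, 2.1], [-1.47, 1.37], [-3.14, 3.14]. Speed limits (rad/s): [2.57, 2.57, 3.14, 3.14, 3.14, 3.14].

### API

Orientations are given as a unit quaternion [x, y, z, w].
In Python, from cell import ctrl gives the robot as it stands.
- The arm moves only by the shell command python3 -m pendant 'ROWS' [FORCE]. ROWS is JSON, a list of rows, each a list of 5 numbers: the finger opening in cm, from 0 to 8.54, then the shift along the tool's x, y, z in cm, then the turn about the tool's z in degrees. In form: [[gripper, tx, ty, tz, yaw], ...]. A call has 1 to 8 rows; each row is the pose to reach, as a shift and turn from the pose commanded when the call began, along the tool's axes at that moment; what a row does not reach only later rows make up. A row lasts 1/12 s, in which the tool goes at most 41.7 mm and 7.16 degrees, less where a joint would pass 70% of its speed; a pose out of reach is approached as far as the arm can. A call with a gripper value outside its range is refused whole. The fingers move at their own pace and stop on an object; FORCE is the grip in N (left out, the last holds). Time passes only in rows, so rows that repeat a pose let the fingers close. It gives the time, the measured TCP pose, the force, the opening and the grip force at its end, in the units of the state.
- ctrl.get_obs(): the state, without advancing time (a new reading comes with each control period).
- ctrl.read_camera(name): name is "scene" or "top"; returns the picture (384x512x3 uint8, blue, green, red); there is no depth.
- ctrl.calibration(name): a dict with "fx", "fy", "cx", "cy" (pixels), "R" (3x3) and "t" (3): a world point X has camera coordinates R X + t. Camera axes: x right, y down, z forward; pixel columns grow to the right and rows downward; lengths in m; the calibration is good to about 2 mm. A picture is of the moment at which its call begins. calibration takes no time and is no camera call.
- ctrl.close_job(): hands the job in; it is judged then, once.
The state is a dict: "time_s": time; "joint_pos": joint angles; "qvel": joint speeds; "joint_efforts": joint torques, N m; "ee_pos": TCP position; "tool_rot": TCP orientation; "wrist_force": force on the tool from outside, world axes, zero at the start; "torque": the same for the moment, N m; "grip_width": finger opening in m; "finger_force": force on a finger pad.
Only numpy, scipy, OpenCV 4.12 (cv2) and the standard library are available. Lean on these libraries where they do the work, as an engineer would, in place of code of your own. Each camera call takes 0.05 s, during which the arm holds its last target. There are 200 camera calls.

### The job

On the bakery counter, slide the dark slate serving board out over the front (customer-side) edge of the wooden display step until about a third of its length overhangs, so that a customer can pinch it and take it. Keep it lying flat on the step the whole time, leave it roughly square to the edge, and do not disturb the wooden board with the bun or the marble board with the jam jar beside it.

Things in the scene. Friction and masses are not known exactly. Their poses are not given: they have to be found in the camera images.
- slate_board: Dark grey, plain slate board with nothing on it, about 0.5 kg; 130 mm long (own x), 110 mm wide (own y), 12 mm thick; origin at the centre of its underside, x roughly out over the edge, z up. Lies loose on the step in any of three places side by side, 30 to 60 mm behind the front edge; at least 60 mm of bare step is free behind its rear (robot-side) end, where it can be pushed.
- step_edge (a point): Middle of the front top edge of the display step, a fixed brown wooden block 260 mm deep, 520 mm along the edge, 60 mm high. Axes: x square to the edge, pointing out over the drop (away from the robot, turned up to 0.12 rad), y along the edge to the left, z up. The flat top lies at this height and runs 260 mm back.
- wood_board: Light wooden board with a brown swirl bun (72 mm across, top 48 mm above the underside) fixed on it; loose on the step, to be left alone; 130 mm long (own x), 110 mm wide (own y), 12 mm thick; origin at the centre of its underside, x roughly out over the edge, z up. Boards stand about 170 mm apart along the edge, gaps 25 mm or more.
- marble_board: White marble board with a small red jam jar, black lid (52 mm across, top 72 mm above the underside), fixed on it; loose on the step, to be left alone; 130 mm long (own x), 110 mm wide (own y), 12 mm thick; origin at the centre of its underside, x roughly out over the edge, z up.

How it is judged:
At the end, for the whole second after the job is handed in: The slate board lies flat on the step, at rest, its front end 25 to 60 mm beyond the step's front edge (its centre 5 to 40 mm behind the edge), square to the edge within 0.26 rad (15 degrees); the other two boards have moved less than 15 mm (x of slate_board in the frame of step_edge between -0.04 and -0.005 m and z of slate_board in the frame of step_edge between -0.005 and 0.005 m and angle between slate_board's own z axis and vertical below 0.08 rad and angle between the x axis of slate_board and the x axis of step_edge, either way round below 0.26 rad and linear speed of slate_board below 0.01 m/s and angular speed of slate_board below 0.05 rad/s); the robot touches nothing.
It fails at once if the slate board is lifted off the step (more than 20 mm) (z of slate_board in the frame of step_edge above 0.02 m).
It fails at once if the slate board tips over or falls off the edge (angle between slate_board's own z axis and vertical above 0.3 rad or z of slate_board in the frame of step_edge below -0.02 m).
It fails at once if the wooden board is moved by 15 mm or more (distance of wood_board from where it was at the start of the episode above 0.015 m).
It fails at once if the marble board is moved by 15 mm or more (distance of marble_board from where it was at the start of the episode above 0.015 m).
It also fails if it takes over 32 s, if anything falls off the work surface, if the arm or the gripper's body presses on something with over 40 N, if the wrist force passes 120 N, or if a joint passes its speed limit or range.

## Working session

There is one attempt and no reset: what is moved stays moved. The work goes in short steps, Python scripts to look and compute and a shell command to move; the robot and the scene stay as the last step left them, time stands still between calls to the robot, and variables do not carry over. Pictures are saved under pics/ and viewed, at most 10 in all, crops included, and the job is handed in when it is done.

```bash
mkdir -p pics; ls
python3 - <<'E'
from cell import ctrl
import cv2
for n in("scene","top"):
    im=ctrl.read_camera(n);cv2.imwrite(f"pics/{n}0.png",im)
    c=ctrl.calibration(n);print(n,c)
o=ctrl.get_obs();print(o)
E
```

```text
pics
scene {'fx': 449.13513574600046, 'fy': 449.13513574600046, 'cx': 255.34483980824416, 'cy': 192.97484702364062, 'R': array([[ 0.42316902,  0.90596521,  0.0124505 ],
       [ 0.72622126, -0.33093111, -0.60256724],
       [-0.5417847 ,  0.26402961, -0.79797099]]), 't': array([-0.28108497, -0.37710043,  1.17183035])}
top {'fx': 492.75551291069064, 'fy': 492.75551291069064, 'cx': 256.17290354384016, 'cy': 187.64148248616425, 'R': array([[ 3.05657644e-02, -9.99530637e-01,  2.05885414e-03],
       [-9.97031438e-01, -3.06348416e-02, -7.06386499e-02],
       [ 7.06685674e-02,  1.06382024e-04, -9.97499846e-01]]), 't': array([-0.00460996,  0.61603039,  1.02976404])}
{'time_s': 0.1, 'joint_pos': array([-1.29618740e+00,  3.26856552e-01, -1.93461831e-01,  1.05199707e+00,
        2.26046036e-05,  1.43661757e+00]), 'qvel': array([ 0.00025908, -0.00226587,  0.00194727, -0.00079428,  0.00064663,
       -0.00083651]), 'joint_efforts': array([ 8.41287037e-04, -4.44238615e+01,  2.63038284e+01,  7.86122546e-03,
       -1.66614636e-04, -3.77909586e-06]), 'ee_pos': array([ 0.21851818, -0.50419948,  0.24459568]), 'tool_rot': array([ 9.79183918e-01,  2.02973586e-01, -4.20146611e-05, -7.58486337e-04]), 'wrist_force': array([-0.24639187,  0.29259005,  0.73741151]), 'torque': array([ 0.02738825, -0.02298162,  0.04158013]), 'finger_force': 0.0, 'grip_width': 0.08513302498954169}
```

View pics/top0.png

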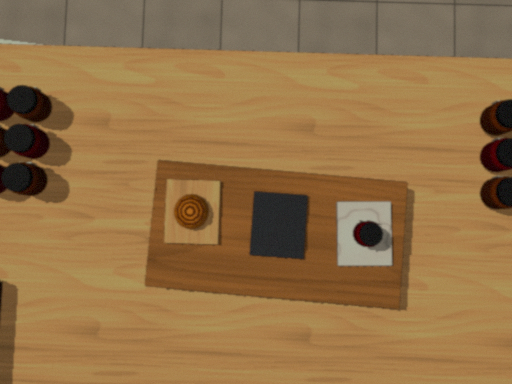

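View pics/scene0.png

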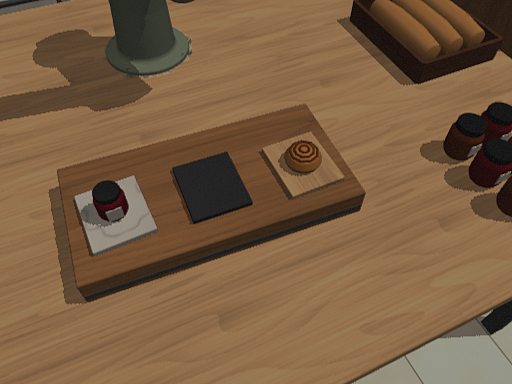

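Top view: slate in the middle, corners near (254,192), (308,196), (305,258), (251,254); step front edge runs (160,161) to (407,183). Scene view: slate corners near (173,168), (227,153), (251,205), (195,221), and the front top edge runs roughly from (80,288) to (363,190).

```bash
cat > h.py <<'E'
from cell import ctrl
import cv2, numpy as np
def P(n):
    c=ctrl.calibration(n);K=np.array([[c['fx'],0,c['cx']],[0,c['fy'],c['cy']],[0,0,1]])
    return K,np.array(c['R']),np.array(c['t'])
def ray(n,px,z):
    K,R,t=P(n);d=R.T@np.linalg.inv(K)@np.array([px[0],px[1],1.]);o=-R.T@t
    return o+d*(z-o[2])/d[2]
def tri(pt,ps):
    M=[K@np.c_[R,t] for K,R,t in (P("top"),P("scene"))]
    X=cv2.triangulatePoints(M[0],M[1],np.array(pt,float).reshape(2,1),np.array(ps,float).reshape(2,1))
    return (X[:3]/X[3]).ravel()
def quad(im,box):
    x0,y0,x1,y1=box
    m=(im.max(2)<62).astype(np.uint8); k=np.zeros_like(m);k[y0:y1,x0:x1]=1;m*=k
    m=cv2.morphologyEx(m,cv2.MORPH_OPEN,np.ones((5,5)))
    c=max(cv2.findContours(m,0,cv2.CHAIN_APPROX_NONE)[0],key=cv2.contourArea)
    q=cv2.approxPolyDP(cv2.convexHull(c),6,True).reshape(-1,2)
    return c,q
E
python3 - <<'E'
from h import *
t=cv2.imread("pics/top0.png");s=cv2.imread("pics/scene0.png")
ct,qt=quad(t,(230,170,325,280));cs,qs=quad(s,(160,140,260,232))
print(qt.tolist(),qs.tolist())
r=cv2.minAreaRect(ct);print(r)
ang=[]
# slate corners: match each by projecting with z=.072
for a in qt:
    X=ray("top",a,.072); b=min(qs,key=lambda b:np.linalg.norm(ray("scene",b,.072)-X))
    print(a,b,X.round(4),tri(a,b).round(4))
# step outline in top image: darker saturated wood
hsv=cv2.cvtColor(t,cv2.COLOR_BGR2HSV)
for p in [(230,200),(230,100),(180,280),(150,180),(330,175),(330,160)]:print(p,hsv[p[1],p[0]])
# front edge: gradient along columns
g=cv2.GaussianBlur(t[:,:,2],(3,3),0).astype(float)
pts=[]
for u in range(175,395,4):
    y0=int(161+(u-160)*22/247); d=np.diff(g[y0-9:y0+10,u]); pts.append((u,y0-9+np.argmin(d)+.5))
vx,vy,x,y=cv2.fitLine(np.float32(pts),cv2.DIST_HUBER,0,.01,.01).ravel()
f=lambda u:(u,y+(u-x)*vy/vx)
A,B=[ray("top",f(u),.06) for u in(160,407)];print(A,B,np.linalg.norm(A-B))
for c in [(160,161),(407,182),(405,308),(147,286)]:print(c,ray("top",c,.06).round(3))
for c in [(80,288),(363,190),(307,105),(58,170)]:print("scene",c,ray("scene",c,.06).round(3))
E
```

```text
[[255, 192], [307, 197], [303, 258], [251, 254]] [[227, 153], [251, 204], [193, 222], [173, 167]]
((278.8999938964844, 224.7999725341797), (53.917633056640625, 63.121219635009766), 4.39870548248291)
[255 192] [251 204] [0.6034 0.0164 0.072 ] [0.6045 0.0173 0.0605]
[307 197] [193 222] [ 0.5965 -0.0894  0.072 ] [ 0.5974 -0.0898  0.0602]
[303 258] [173 167] [ 0.4734 -0.0842  0.072 ] [ 0.4737 -0.0831  0.0709]
[251 254] [227 153] [0.4782 0.0206 0.072 ] [0.4786 0.0226 0.0663]
(230, 200) [ 15 189 124]
(230, 100) [ 18 137 171]
(180, 280) [ 14 178 136]
(150, 180) [ 17 141 172]
(330, 175) [ 15 162 135]
(330, 160) [ 17 145 165]
[0.66609852 0.21446744 0.06      ] [ 0.6364914  -0.29580879  0.06      ] 0.5111344422533471
(160, 161) [0.662 0.214 0.06 ]
(407, 182) [ 0.634 -0.296  0.06 ]
(405, 308) [ 0.378 -0.294  0.06 ]
(147, 286) [0.407 0.229 0.06 ]
scene (80, 288) [ 0.64  -0.291  0.06 ]
scene (363, 190) [0.661 0.219 0.06 ]
scene (307, 105) [0.418 0.236 0.06 ]
scene (58, 170) [ 0.383 -0.278  0.06 ]
```

Run:
```python
import cv2
s=cv2.imread("pics/scene0.png")[90:310,40:380];cv2.imwrite("pics/crop.png",cv2.resize(s,None,fx=2.3,fy=2.3,interpolation=2))
```

```text
(no output)
```

View pics/crop.png

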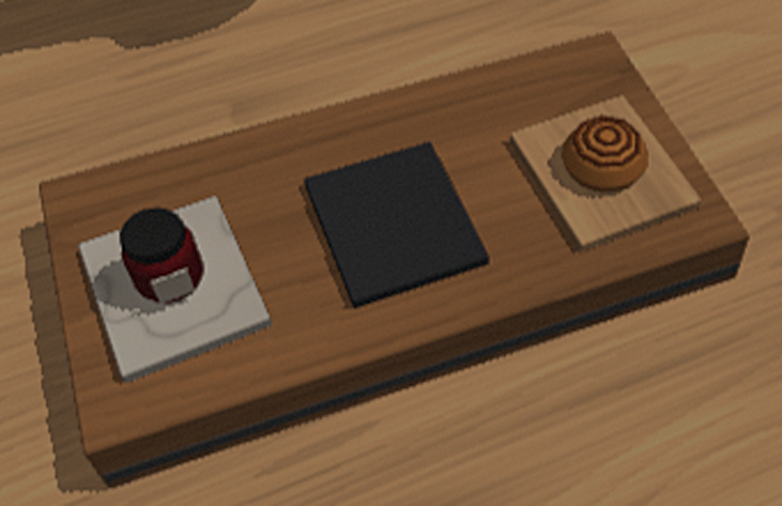

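Crop: top face of the step has front corners at about (364,193) and (81,286) in full-image pixels; nothing lies behind the slate. By rays, the slate centre is ≈(0.538,-0.034), and its centre is ≈113 mm behind the edge. It needs a push of about 90 mm along yaw ≈ -3.3°.

```bash
python3 - <<'E'
from h import *
print(tri((160,161.5),(364,193.5)),tri((407,182.5),(81,286.5)))
E
python3 -m pendant '[[6,5,-4.3,0,7],[6,10,-8.6,0,14],[6,15,-13,0,21],[6,20,-17.3,0,26.7],[6,20,-17.3,0,26.7],[6,20,-17.3,0,26.7],[6,20,-17.3,0,26.7],[6,20,-17.3,0,26.7]]'
python3 - <<'E'
from h import *
from scipy.spatial.transform import Rotation as R
o=ctrl.get_obs();M=R.from_quat(o['tool_rot']).as_matrix();print(M.round(3))
print("shift cm",M.T@(np.array([.443,-.030,.11])-o['ee_pos'])*100)
E
```

```text
[0.66331603 0.21780787 0.05218361] [ 0.63431179 -0.29372664  0.05591155]
time_s: 0.77
ee_pos: [0.334, -0.263, 0.2451]
tool_rot: [1.0, -0.026, -0.0, -0.001]
wrist_force: [-0.2, -0.5, -0.2]
grip_width: 0.06
finger_force: 0.0
[[ 0.999 -0.052 -0.   ]
 [-0.052 -0.999  0.002]
 [-0.    -0.002 -1.   ]]
shift cm [  9.6836006  -23.81385463  13.54260709]
```

```bash
python3 -m pendant '[[6,1.5,-3.6,0,0],[6,3,-7.2,0,0],[6,4.5,-10.8,0,0],[6,6,-14.5,3,0],[6,7.5,-18,6,0],[6,9,-21.5,9,0],[6,9.7,-23.8,12,0],[6,9.7,-23.8,13.5,0]]'
python3 -m pendant '[[6,0,0,0,0],[6,0,0,0,0]]'
python3 - <<'E'
from h import *
t=ctrl.read_camera("top");s=ctrl.read_camera("scene")
cv2.imwrite("pics/a.png",np.hstack([t[130:330,130:430],s[90:290,50:350]]))
E
```

```text
time_s: 1.43
ee_pos: [0.4452, -0.0328, 0.109]
tool_rot: [1.0, -0.028, 0.001, -0.0]
wrist_force: [0.2, -1.2, -0.5]
grip_width: 0.0598
finger_force: 0.0
time_s: 1.6
ee_pos: [0.4426, -0.0345, 0.109]
tool_rot: [1.0, -0.028, -0.002, -0.0]
wrist_force: [0.9, -1.1, 1.1]
grip_width: 0.0599
finger_force: 0.0
```

View pics/a.png

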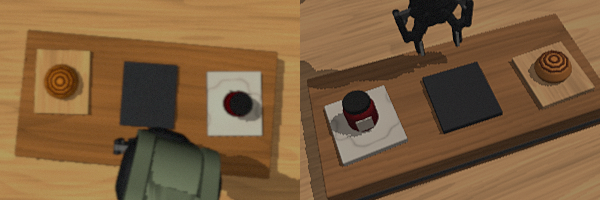

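Both views show the fingers above the bare step, just behind the slate (scene crop: tips at (421,48), (459,42); slate rear edge behind (422,80)-(475,63)). Next I descend until the tips feel the step.

```bash
python3 -m pendant '[[6,0,0,1.5,0],[6,0,0,2.8,0],[6,0,0,2.8,0],[6,0,0,2.8,0]]'; python3 -m pendant '[[6,0,0,0.15,0],[6,0,0,0.3,0],[6,0,0,0.3,0],[6,0,0,0.3,0]]'
```

```text
time_s: 2.03
ee_pos: [0.4442, -0.0356, 0.0834]
tool_rot: [1.0, -0.03, 0.001, 0.0]
wrist_force: [0.1, -0.7, -0.9]
grip_width: 0.0599
finger_force: 0.0
time_s: 2.37
ee_pos: [0.4442, -0.0345, 0.0798]
tool_rot: [1.0, -0.029, 0.0, 0.0]
wrist_force: [0.2, -0.4, -0.8]
grip_width: 0.06
finger_force: 0.0
```

```bash
for i in 1 2 3 4; do :; done
python3 -m pendant '[[6,0,0,0.1,0],[6,0,0,0.2,0],[6,0,0,0.2,0]]'|grep -E "ee_pos|force"; python3 -m pendant '[[6,0,0,0.1,0],[6,0,0,0.2,0],[6,0,0,0.2,0]]'|grep -E "ee_pos|force"
python3 - <<'E'
from h import *
s=ctrl.read_camera("scene")
cv2.imwrite("pics/b.png",cv2.resize(s[70:230,110:310],None,fx=3.5,fy=3.5,interpolation=2))
E
```

```text
ee_pos: [0.4437, -0.0343, 0.0771]
wrist_force: [-0.3, -0.2, 0.4]
finger_force: 0.0
ee_pos: [0.4437, -0.0343, 0.075]
wrist_force: [0.4, 0.2, -0.8]
finger_force: 0.0
```

View pics/b.png

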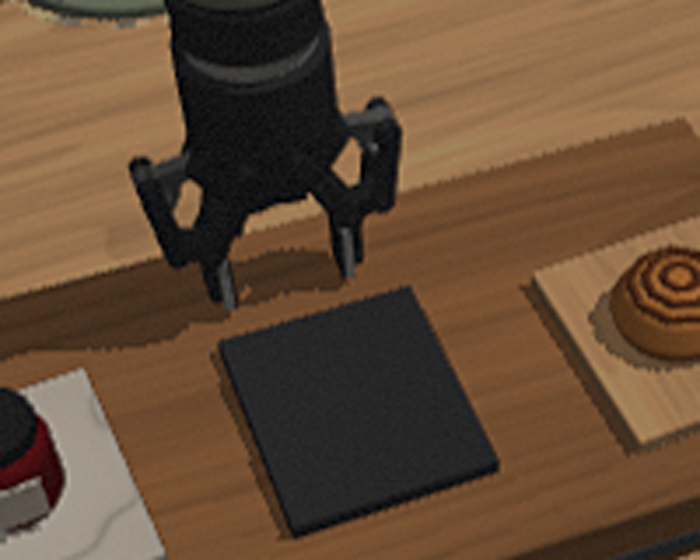

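The tips at (228,305) and (348,275) are just above the step, and behind the slate. I keep lowering until contact.

```bash
python3 -m pendant '[[6,0,0,0.1,0],[6,0,0,0.2,0],[6,0,0,0.2,0]]'|grep -E "ee_pos|force"; python3 -m pendant '[[6,0,0,0.1,0],[6,0,0,0.1,0]]'|grep -E "ee_pos|force";  python3 -m pendant '[[6,0,0,0.1,0],[6,0,0,0.1,0]]'|grep -E "ee_pos|force"
```

```text
ee_pos: [0.4437, -0.0344, 0.0731]
wrist_force: [-0.7, -0.3, -0.2]
finger_force: 0.0
ee_pos: [0.4437, -0.0344, 0.0721]
wrist_force: [-1.5, 0.7, -0.3]
finger_force: 0.0
ee_pos: [0.4438, -0.0344, 0.0711]
wrist_force: [-0.6, 0.9, -0.1]
finger_force: 0.0
```

```bash
for i in 1; do :; done; python3 -m pendant '[[6,0,0,0.1,0],[6,0,0,0.1,0]]'|grep -E "ee_pos|wrist";  python3 -m pendant '[[6,0,0,0.1,0],[6,0,0,0.1,0]]'|grep -E "ee_pos|wrist"; python3 -m pendant '[[6,0,0,0.1,0],[6,0,0,0.1,0]]'|grep -E "ee_pos|wrist"
```

```text
ee_pos: [0.4438, -0.0344, 0.0701]
wrist_force: [0.2, -1.0, -0.8]
ee_pos: [0.4438, -0.0344, 0.0692]
wrist_force: [-0.8, -0.2, -0.0]
ee_pos: [0.4439, -0.0344, 0.0689]
wrist_force: [-2.6, 0.7, 9.3]
```

Contact at TCP z 0.069, so the tips are on the step (z≈0.06). I lift 4 mm and start the push gently.

```bash
python3 -m pendant '[[6,0,0,-0.4,0],[6,0,0,-0.4,0],[6,0.4,0,-0.4,0],[6,0.8,0,-0.4,0],[6,1.2,0,-0.4,0],[6,1.5,0,-0.4,0],[6,1.8,0,-0.4,0],[6,2.1,0,-0.4,0]]'; python3 -m pendant '[[6,0.4,0,0,0],[6,0.8,0,0,0],[6,1.2,0,0,0],[6,1.6,0,0,0],[6,2,0,0,0],[6,2.4,0,0,0],[6,2.8,0,0,0],[6,3.2,0,0,0]]'
python3 - <<'E'
from h import *
t=ctrl.read_camera("top");s=ctrl.read_camera("scene")
cv2.imwrite("pics/c.png",cv2.resize(np.hstack([t[130:330,140:420],s[90:290,60:340]]),None,fx=1.4,fy=1.4))
E
```

```text
time_s: 4.67
ee_pos: [0.4638, -0.0353, 0.0719]
tool_rot: [1.0, -0.028, -0.001, -0.0]
wrist_force: [-5.9, 1.2, 3.9]
grip_width: 0.0599
finger_force: 2.9
time_s: 5.33
ee_pos: [0.4971, -0.0375, 0.072]
tool_rot: [1.0, -0.029, -0.0, 0.0]
wrist_force: [-1.7, 0.4, -0.9]
grip_width: 0.0601
finger_force: 1.1
```

View pics/c.png

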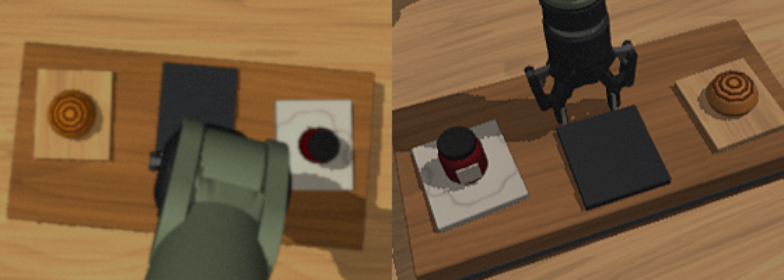

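The slate is sliding flat and square ahead of the fingers (scene crop front edge at (587,207)-(668,183)), and the neighbours are untouched. I measure its front corners.

```bash
cat > m.py <<'E'
from h import *
s=ctrl.read_camera("scene");t=ctrl.read_camera("top")
A=np.array([.664,.215]);B=np.array([.6355,-.296]);y=(A-B)/np.linalg.norm(A-B);x=np.array([y[1],-y[0]]);O=(A+B)/2
# scene: front corners = lowest and rightmost contour points of the slate
def corners(n,im,lo=None):
    m=(im.max(2)<62).astype(np.uint8);m=cv2.morphologyEx(m,cv2.MORPH_OPEN,np.ones((5,5)))
    c=max(cv2.findContours(m,0,cv2.CHAIN_APPROX_NONE)[0],key=cv2.contourArea)
    return c
m=(t.max(2)<62).astype(np.uint8)
# top: front edge rows over the middle columns of the slate
fr=[]
for u in range(262,302,2):
    v=np.where(m[135:240,u])[0]
    if len(v): fr.append((u,135+v[0]))
vx,vy,cx,cy=cv2.fitLine(np.float32(fr),cv2.DIST_HUBER,0,.01,.01).ravel()
P1,P2=[ray("top",(u,cy+(u-cx)*vy/vx-.5),.072)[:2] for u in(262,302)]
print("top front x in edge frame mm",[round(1000*(p-O)@x,1) for p in(P1,P2)],"yaw diff",np.arctan2((P1-P2)@x,(P1-P2)@y))
E
python3 m.py
```

```text
top front x in edge frame mm [np.float64(-12.7), np.float64(-12.5)] yaw diff -0.0025436635444700305
```

The two estimates agree: front end at -12.6 mm from the image, -13 mm from the TCP. Another 55 mm gives about 43 mm of overhang.

```bash
python3 -m pendant '[[6,0.4,0,0,0],[6,0.8,0,0,0],[6,1.2,0,0,0],[6,1.6,0,0,0],[6,2,0,0,0],[6,2.4,0,0,0],[6,2.8,0,0,0],[6,3.2,0,0,0]]';python3 -m pendant '[[6,0.4,0,0,0],[6,0.8,0,0,0],[6,1.2,0,0,0],[6,1.5,0,0,0],[6,1.8,0,0,0],[6,2,0,0,0],[6,2.2,0,0,0],[6,2.2,0,0,0]]'; python3 m.py
```

```text
time_s: 6.2
ee_pos: [0.5271, -0.039, 0.0722]
tool_rot: [1.0, -0.029, -0.002, -0.0]
wrist_force: [-5.1, 0.8, 4.5]
grip_width: 0.0599
finger_force: 3.0
time_s: 6.87
ee_pos: [0.5499, -0.0404, 0.0723]
tool_rot: [1.0, -0.029, -0.001, -0.0]
wrist_force: [-4.2, -0.5, 2.2]
grip_width: 0.0601
finger_force: 2.3
top front x in edge frame mm [np.float64(38.4), np.float64(38.6)] yaw diff -0.0023468319041210347
```

The overhang is about 39 mm and the slate is square. I back off, rise, and check.

```bash
python3 -m pendant '[[6,-0.5,0,0,0],[6,-1.5,0,0,0],[6,-3,0,0,0],[6,-3,0,0,0],[6,-3,0,-2,0],[6,-3,0,-5,0],[6,-3,0,-8,0],[6,-3,0,-11,0]]'; python3 -m pendant '[[6,-2.5,0,0,0],[6,-5,0,-2,0],[6,-8,0,-4,0],[6,-11,0,-4,0],[6,-13,0,-4,0],[6,-13,0,-4,0],[6,-13,0,-4,0],[6,-13,0,-4,0]]'; python3 m.py
python3 - <<'E'
from h import *
t=ctrl.read_camera("top");s=ctrl.read_camera("scene")
cv2.imwrite("pics/d.png",cv2.resize(np.hstack([t[130:330,140:420],s[90:290,60:340]]),None,fx=1.4,fy=1.4))
a=cv2.imread("pics/top0.png")
for n,(y0,y1,x0,x1) in dict(wood=(175,250,160,225),marble=(195,272,332,398)).items():
    print(n,cv2.phaseCorrelate(np.float64(a[y0:y1,x0:x1,0]),np.float64(t[y0:y1,x0:x1,0])))
E
```

```text
time_s: 7.63
ee_pos: [0.5218, -0.0389, 0.1838]
tool_rot: [1.0, -0.029, 0.001, 0.0]
wrist_force: [0.5, -0.3, 0.1]
grip_width: 0.0601
finger_force: 0.0
time_s: 8.3
ee_pos: [0.3927, -0.0317, 0.2229]
tool_rot: [1.0, -0.029, 0.002, 0.0]
wrist_force: [1.1, -0.6, 0.3]
grip_width: 0.0601
finger_force: 0.0
top front x in edge frame mm [np.float64(38.8), np.float64(38.5)] yaw diff 0.0037919499064369318
wood ((0.10135029435644327, 0.5905227436872522), 1.103350957170327)
marble ((-0.09312739203435427, 0.04316141974516796), 1.0536819278392595)
```

View pics/d.png

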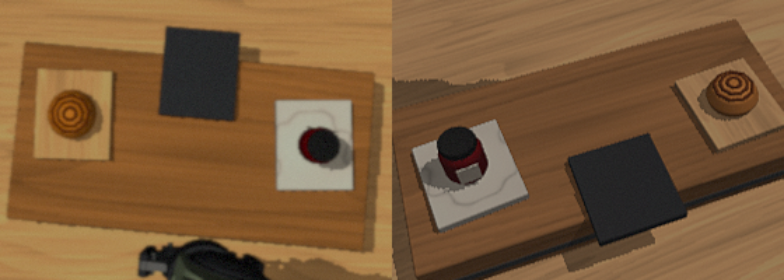

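The slate lies flat with its front end at (165,28)-(240,34) in the top crop, beyond the step edge. The neighbours have not moved and the arm is clear.

```bash
python3 -c "
from cell import ctrl
print(ctrl.close_job())"
```

```text
the job is handed in; nothing more can be done
None
```

The job is handed in: the slate board lies flat and square to the step edge with its front end about 39 mm (just under a third of its length) over the drop, the other two boards look unmoved in the pictures, and the arm is clear; no verdict came back.

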